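# Put the leftover colour-bar slugs back with their own colour

## Task

Five leftover slugs of glass colour bar stand mixed on the kiln shelf: put each one away in the stock tray that holds bars of its own colour, standing upright on the floor of one of the two cells at that tray's front, one slug to a cell. Glass chips, so set the slugs down rather than dropping them, do not knock them against one another or tip one over, and leave the bowl and the jacks where they are.

Things in the scene. Friction and masses are not known exactly. Their poses are not given: they have to be found in the camera images.
- blue_long: Slug of cobalt blue glass colour bar: a solid upright cylinder, 34 mm in diameter and 85 mm tall, about 201 g, standing on its sawn end on a pale buff kiln shelf (fixed, 150 x 540 mm, 15 mm thick) nearest the robot. Origin: centre of its underside; z up its axis.
- orange_short: Slug of bright orange glass colour bar: a solid upright cylinder, 34 mm in diameter and 70 mm tall, about 165 g, standing on its sawn end on a pale buff kiln shelf (fixed, 150 x 540 mm, 15 mm thick) nearest the robot. Origin: centre of its underside; z up its axis.
- green_slug: Slug of leaf green glass colour bar: a solid upright cylinder, 34 mm in diameter and 78 mm tall, about 184 g, standing on its sawn end on a pale buff kiln shelf (fixed, 150 x 540 mm, 15 mm thick) nearest the robot. Origin: centre of its underside; z up its axis.
- orange_long: Slug of bright orange glass colour bar: a solid upright cylinder, 34 mm in diameter and 85 mm tall, about 201 g, standing on its sawn end on a pale buff kiln shelf (fixed, 150 x 540 mm, 15 mm thick) nearest the robot. Origin: centre of its underside; z up its axis.
- blue_short: Slug of cobalt blue glass colour bar: a solid upright cylinder, 34 mm in diameter and 70 mm tall, about 165 g, standing on its sawn end on a pale buff kiln shelf (fixed, 150 x 540 mm, 15 mm thick) nearest the robot. Origin: centre of its underside; z up its axis.
- tray_blue: Fixed grey metal tray, 120 wide (y), 346 mm long (x, away from robot). In front two empty square cells, 54 mm inside, floor 3 mm above the bench, walls 4 thick, 18 high. Behind, from 65 mm past the cells' centres: 3 cobalt blue glass bars, tops at 37 mm; sides there 37 high. Origin: bench height, mid of wall between cells; cell centres at x 0, y +29 and -29 mm; z up.
- tray_orange: Fixed grey metal tray, 120 wide (y), 346 mm long (x, away from robot). In front two empty square cells, 54 mm inside, floor 3 mm above the bench, walls 4 thick, 18 high. Behind, from 65 mm past the cells' centres: 3 bright orange glass bars, tops at 37 mm; sides there 37 high. Origin: bench height, mid of wall between cells; cell centres at x 0, y +29 and -29 mm; z up.
- tray_green: Fixed grey metal tray, 120 wide (y), 346 mm long (x, away from robot). In front two empty square cells, 54 mm inside, floor 3 mm above the bench, walls 4 thick, 18 high. Behind, from 65 mm past the cells' centres: 3 leaf green glass bars, tops at 37 mm; sides there 37 high. Origin: bench height, mid of wall between cells; cell centres at x 0, y +29 and -29 mm; z up.
- bowl: Bystander, to be left alone: spun aluminium bowl, 124 mm across the rim, 50 mm high, to the left of the shelf. Origin: centre of its underside.
- jacks: Bystander, to be left alone: glassblower's steel jacks (like large sprung tongs), 320 mm long, 70 mm wide, 14 mm high, lying flat to the right of the shelf. Origin: about the middle of its length, at the underside; x along its length.
Things that resemble listed ones, but are neither listed nor needed, are in the scene too. Leave any yellow look-alike of the orange_short alone.

How it is judged:
At the end, for the whole second after the job is handed in: Each slug stands upright (within 0.08 rad) on the floor of a front cell of its own colour's tray (underside under 7 mm above the bench, centre within 13 mm of the cell's centre each way), two of one colour in different cells, all at rest (x of blue_long in the frame of tray_blue between -0.013 and 0.013 m and z of each of blue_long, blue_short in the frame of tray_blue below 0.007 m and (y of blue_long in the frame of tray_blue between 0.016 and 0.042 m or y of blue_long in the frame of tray_blue between -0.042 and -0.016 m) and angle between each of blue_long, orange_short, green_slug, orange_long, blue_short's own z axis and vertical below 0.08 rad and linear speed of each of blue_long, orange_short, green_slug, orange_long, blue_short below 0.02 m/s and x of orange_short in the frame of tray_orange between -0.013 and 0.013 m and z of each of orange_short, orange_long in the frame of tray_orange below 0.007 m and (y of orange_short in the frame of tray_orange between 0.016 and 0.042 m or y of orange_short in the frame of tray_orange between -0.042 and -0.016 m) and x of green_slug in the frame of tray_green between -0.013 and 0.013 m and z of green_slug in the frame of tray_green below 0.007 m and (y of green_slug in the frame of tray_green between 0.016 and 0.042 m or y of green_slug in the frame of tray_green between -0.042 and -0.016 m) and x of orange_long in the frame of tray_orange between -0.013 and 0.013 m and (y of orange_long in the frame of tray_orange between 0.016 and 0.042 m or y of orange_long in the frame of tray_orange between -0.042 and -0.016 m) and x of blue_short in the frame of tray_blue between -0.013 and 0.013 m and (y of blue_short in the frame of tray_blue between 0.016 and 0.042 m or y of blue_short in the frame of tray_blue between -0.042 and -0.016 m)); the robot touches nothing.
It fails at once if a slug is dropped: it moves faster than 0.5 m/s while the fingers do not touch it (a fall of about 13 mm) ((linear speed of blue_long above 0.5 m/s and contact force between the fingers and blue_long below 0.01 N) or (linear speed of orange_short above 0.5 m/s and contact force between the fingers and orange_short below 0.01 N) or (linear speed of green_slug above 0.5 m/s and contact force between the fingers and green_slug below 0.01 N) or (linear speed of orange_long above 0.5 m/s and contact force between the fingers and orange_long below 0.01 N) or (linear speed of blue_short above 0.5 m/s and contact force between the fingers and blue_short below 0.01 N)).
It fails at once if a slug is tipped over (leans more than 0.9 rad) (angle between any of blue_long, orange_short, green_slug, orange_long, blue_short's own z axis and vertical above 0.9 rad).
It fails at once if two slugs are knocked together (more than 5 N between them) (contact force between blue_long and orange_short above 5 N or contact force between any of blue_long, orange_short and green_slug above 5 N or contact force between any of blue_long, orange_short, green_slug and orange_long above 5 N or contact force between any of blue_long, orange_short, green_slug, orange_long and blue_short above 5 N).
It fails at once if the bowl or the jacks are moved more than 25 mm (distance of any of bowl, jacks from where it was at the start of the episode above 0.025 m).
It also fails if it takes over 136 s, if anything falls off the work surface, if the arm or the gripper's body presses on something with over 40 N, if the wrist force passes 120 N, or if a joint passes its speed limit or range.

## Robot

A 6-joint arm with a two-finger parallel gripper is mounted at the origin on the work surface. World frame = base frame: x ahead of the robot, y to its left, z up, the work surface at z = 0. Lengths are in m, angles in rad, forces in N, time in s.
With the tool pointing down it reaches from about 0.4 to 0.825 m from the base axis. Payload 7 kg.
Tool frame: the origin (TCP) lies midway between the tips of the shut fingers; the grasp point (between the pads) lies arm.hold_point_z behind it (arm.hold_point_z is the distance from the TCP to the grasp point, in m); z points along the fingers, y is the line along which they close (so a half turn about z gives the same grasp; the last joint's range is limited). The gripper opens to 88 mm and grips with 3 to 60 N. Pads are 19 mm wide; open, the fingers measure 130 mm over their backs; the gripper's body (78 mm by 193 mm) begins 47 mm behind the grasp point.
Start: joints at [1.407, 0.359, 0.012, 0, -1.224, -0.288], TCP at [0.295, 0.607, 0.203] pointing down, gripper open.
Joint ranges: [-3.07, 3.07], [-1.43, 2.12], [-1.02, 1.25], [-3.03, 1.67], [-3.05, -0], [-3.03, 3.03]. Speed limits (rad/s): [2.39, 2.39, 3.01, 3.14, 3.14, 3.14].

## Interface

Orientations are given as [roll, pitch, yaw] about the fixed x, y, z axes, in that order (R = Rz(yaw) Ry(pitch) Rx(roll)).
In Python, from station import arm gives the robot as it stands.
- The arm moves only by the shell command python3 -m crank 'ROWS' [OPENING] [FORCE]. ROWS is JSON, a list that holds one entry, the list of rows, each a list of 4 numbers: the shift along the tool's x, y, z in units of 25 mm (1.0 is 25 mm), then the turn about the tool's z in units of 5 degrees (1.0 is 5 degrees). A call has 1 to 12 rows; each row is the pose to reach, as a shift and turn from the pose commanded when the call began, along the tool's axes at that moment; what a row does not reach only later rows make up. A row lasts 1/8 s, in which the tool goes at most 62.5 mm and 10.7 degrees, less where a joint would pass 70% of its speed; a pose out of reach is approached as far as the arm can. A call with a gripper value outside its range is refused whole. OPENING is the closure, from 0 (fully open) to 1 (shut), set as the call begins (- or left out, the last holds). The fingers move at their own pace and stop on an object; FORCE is the grip in N (left out, the last holds). Time passes only in rows, so rows that repeat a pose let the fingers close. It gives the time, the measured TCP pose, the force, the opening and the grip force at its end, in the units of the state.
- arm.get_state(): the state, without advancing time (a new reading comes with each control period).
- arm.grab_frame(name): name is "scene" or "top" or "wrist"; returns (picture, depth): 400x640x3 uint8, red, green, blue; 400x640 float32, m along the optical axis (not along the pixel's ray), 0 where there is no reading.
- arm.get_calibration(name): a dict with "mtx" (3x3 intrinsics, pixels), "k1" (the pictures are not rectified: a ray, as slopes to the right and down, at radius r is drawn at 1 + k1 r^2 times it, then the intrinsics apply), "R" (3x3) and "t" (3): a world point X has camera coordinates R X + t; the wrist camera has in their place "mount" (4x4, takes a point from camera to tool coordinates, whose origin is the TCP and whose axes are the flange's). Camera axes: x right, y down, z forward; pixel columns grow to the right and rows downward; lengths in m; the calibration is good to about 2 mm. A picture is of the moment at which its call begins: read the wrist's pose just before it. get_calibration takes no time and is no camera call.
- arm.job_done(): hands the job in; it is judged then, once.
Trained networks look in the newest picture that a camera, given by its name, has taken for a name from the list of things; names that differ only in an ending like _2 or _b are one class to them, and where a whole thing is asked for, a point or a joint stands for the part that bears it (a point fixed in the world has none). Each returns a list of dicts, best first, with "score" (0 to 1); they miss things now and then, are a little off and sometimes report something else, mostly with a low value. They report only what shows in the picture. A call takes as long as a camera call. They do not tell look-alikes from the thing itself.
- arm.recognise(thing, camera): "extent" ([left, top, width, height] in pixels, round what is visible of it).
- arm.trace(thing, camera): "mask" (400x640 bool, what is visible of it) and "extent" ([left, top, width, height] in pixels, round what is visible of it).
The state is a dict: "t": time; "q": joint angles; "qd": joint speeds; "joint_efforts": joint torques, N m; "eef_pos": TCP position; "ee_rot": TCP orientation; "force": force on the tool from outside, world axes, zero at the start; "moment": the same for the moment, N m; "width": finger opening in m; "gripper_force": force on a finger pad.
Only numpy, scipy, OpenCV 4.12 (cv2) and the standard library are available. Lean on these libraries where they do the work, as an engineer would, in place of code of your own. Each camera call takes 0.05 s, during which the arm holds its last target. There are 200 camera calls.

## Working session

There is one attempt and no reset: what is moved stays moved. The work goes in short steps, Python scripts to look and compute and a shell command to move; the robot and the scene stay as the last step left them, time stands still between calls to the robot, and variables do not carry over. Pictures are saved under pics/ and viewed, at most 14 in all, crops included, and the job is handed in when it is done.

```bash
mkdir -p pics; ls
python3 - <<'E'
from station import arm
import cv2
s=arm.get_state();print({k:s[k] for k in('t','eef_pos','ee_rot','width')},arm.hold_point_z)
for n in('scene','top'):
    p,d=arm.grab_frame(n);cv2.imwrite(f'pics/{n}0.png',p[:,:,::-1])
    c=arm.get_calibration(n);print(n,c)
print(arm.get_calibration('wrist'))
E
```

```text
pics
{'t': 0.0, 'eef_pos': array([0.29449356, 0.60675659, 0.20181342]), 'ee_rot': array([ 3.13990762e+00, -1.62429600e-04, -4.51910280e-01]), 'width': 0.08741507014622507} 0.0188
scene {'mtx': array([[505.60416812,   0.        , 317.59604376],
       [  0.        , 505.60416812, 202.18498912],
       [  0.        ,   0.        ,   1.        ]]), 'k1': 0.018766035200062304, 'R': array([[-0.80213218,  0.5971082 , -0.00676443],
       [ 0.31880584,  0.41863811, -0.85035579],
       [-0.50492257, -0.68425429, -0.52616468]]), 't': array([ 0.39343991, -0.11239543,  1.57836073])}
top {'mtx': array([[388.59084899,   0.        , 319.83167957],
       [  0.        , 388.59084899, 203.43208574],
       [  0.        ,   0.        ,   1.        ]]), 'k1': -0.08659056658831638, 'R': array([[ 0.01672811, -0.99985684, -0.00254399],
       [-0.97668085, -0.01579558, -0.2141145 ],
       [ 0.21404366,  0.0060664 , -0.97680526]]), 't': array([-0.02140742,  0.4989968 ,  1.22514333])}
{'mtx': array([[354.45832962,   0.        , 316.70462164],
       [  0.        , 354.45832962, 196.24531091],
       [  0.        ,   0.        ,   1.        ]]), 'k1': -0.06779146786135168, 'mount': array([[ 2.55904738e-04, -9.65006235e-01, -2.62226814e-01,
         6.98390821e-02],
       [ 9.99999244e-01,  5.62249540e-04, -1.09321302e-03,
        -8.69208624e-04],
       [ 1.20239428e-03, -2.62226336e-01,  9.65005649e-01,
        -1.82183557e-01],
       [ 0.00000000e+00,  0.00000000e+00,  0.00000000e+00,
         1.00000000e+00]])}
```

View pics/top0.png

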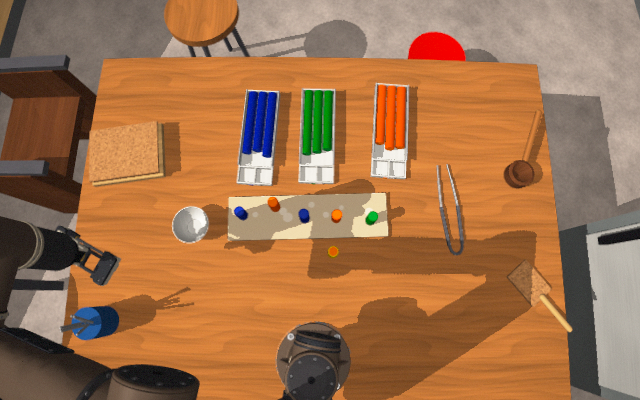

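View pics/scene0.png

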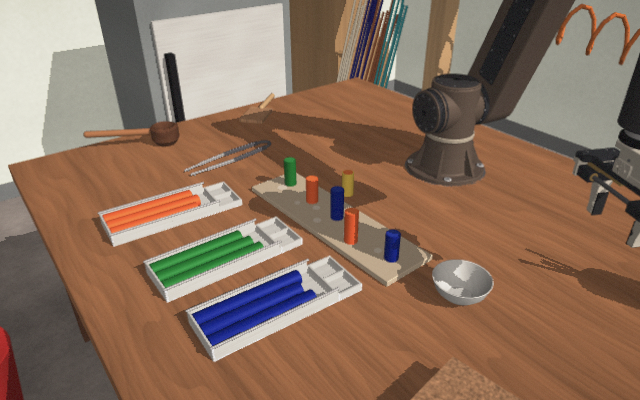

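Top view: the slugs are blue (240,212), orange (273,203), blue (304,215), orange (337,215) and green (372,217). The yellow look-alike at (333,252) stands on the bench, off the shelf. The trays' front cells are at about (256,173) blue, (317,173) green and (389,169) orange. The bowl is at (190,224) and the jacks are at (450,210).

```bash
cat > h.py <<'E'
from station import arm
import numpy as np, cv2
from scipy.spatial.transform import Rotation as Ro
def pose(s):
    T=np.eye(4);T[:3,:3]=Ro.from_euler('xyz',s['ee_rot']).as_matrix();T[:3,3]=s['eef_pos'];return T
def cam(n,s=None):
    c=arm.get_calibration(n);T=np.eye(4)
    if n=='wrist': T=pose(s)@c['mount']
    else: T[:3,:3]=c['R'].T;T[:3,3]=-c['R'].T@c['t']
    return c,T
def rays(c,uv):
    u=(np.asarray(uv,float)-[c['mtx'][0,2],c['mtx'][1,2]])/c['mtx'][0,0]
    v=u.copy()
    for _ in range(8): v=u/(1+c['k1']*(v**2).sum(-1,keepdims=True))
    return np.concatenate([v,np.ones(v.shape[:-1]+(1,))],-1)
def cloud(n,d,s=None):
    c,T=cam(n,s);uv=np.stack(np.meshgrid(np.arange(640),np.arange(400)),-1)
    P=rays(c,uv)*d[...,None];W=P@T[:3,:3].T+T[:3,3];W[d<=0]=np.nan;return W
def onplane(n,uv,z,s=None):
    c,T=cam(n,s);r=rays(c,uv)@T[:3,:3].T;return T[:3,3]+r*((z-T[2,3])/r[...,2])[...,None]
E
python3 - <<'E'
from h import *
for n in('top','scene'):
    p,d=arm.grab_frame(n);W=cloud(n,d)
    for th in('blue_long','orange_short','green_slug','orange_long','blue_short','bowl','jacks','tray_blue','tray_orange','tray_green'):
        if n=='scene' and th in('bowl','jacks'):continue
        for r in arm.trace(th,n):
            if r['score']<.3: continue
            P=W[r['mask']];P=P[~np.isnan(P[:,0])];zt=np.percentile(P[:,2],95)
            if th[:4]=='tray' or th in('bowl','jacks'):
                Q=P[(P[:,2]>.008)]
                print(n,th,round(r['score'],2),r['extent'],np.round(zt,3),np.round(cv2.minAreaRect((Q[:,:2]*1000).astype('f')),1) if 0 else cv2.minAreaRect((Q[:,:2]*1000).astype('f')))
            else:
                Q=P[P[:,2]>zt-.006];print(n,th,round(r['score'],2),r['extent'],'ztop',np.round(zt,3),'xy',np.round((Q.min(0)+Q.max(0))[:2]/2,3),len(Q))
E
```

```text
top orange_short 0.64 [327.2, 247.2, 9.5, 11.1] ztop 0.072 xy [ 0.342 -0.056] 79
top orange_short 0.46 [332.1, 209.7, 10.7, 14.2] ztop 0.088 xy [ 0.456 -0.064] 61
top green_slug 0.71 [363.8, 211.5, 12.8, 13.4] ztop 0.096 xy [ 0.451 -0.181] 65
top green_slug 0.56 [330.3, 211.7, 12.4, 10.1] ztop 0.088 xy [ 0.456 -0.064] 61
top blue_short 0.57 [233.9, 205.4, 14.1, 12.9] ztop 0.088 xy [0.462 0.246] 75
top bowl 0.62 [173.1, 204.6, 34.7, 38.2] 0.047 ((424.7380676269531, 415.3418273925781), (118.30067443847656, 118.52583312988281), 73.49796295166016)
top jacks 0.58 [440.1, 181.8, 23.2, 74.8] 0.017 ((473.31243896484375, -459.06427001953125), (263.4698486328125, 67.16249084472656), 5.6782755851745605)
top tray_blue 0.7 [240.1, 92.2, 38.6, 92.7] 0.038 ((746.142333984375, 207.57144165039062), (122.09583282470703, 346.8043518066406), 87.52067565917969)
top tray_orange 0.7 [369.5, 85.8, 41.7, 92.3] 0.038 ((779.6153564453125, -257.90863037109375), (123.91808319091797, 352.1223449707031), 86.19514465332031)
top tray_green 0.58 [297.4, 87.5, 38.8, 98.0] 0.038 ((754.4552001953125, 2.3438720703125), (
[... 628 characters left out ...]
n_slug 0.63 [285.9, 157.7, 8.5, 26.2] ztop 0.092 xy [ 0.457 -0.176] 62
scene orange_long 0.62 [342.5, 209.6, 16.7, 36.8] ztop 0.1 xy [0.499 0.142] 108
scene blue_short 0.64 [385.6, 228.3, 17.4, 35.7] ztop 0.085 xy [0.469 0.25 ] 125
scene tray_blue 0.63 [184.7, 257.7, 178.4, 102.9] 0.036 ((750.8438720703125, 211.78378295898438), (124.87525939941406, 349.2473449707031), 87.69264221191406)
scene tray_orange 0.86 [97.0, 183.8, 143.4, 62.3] 0.036 ((782.8529052734375, -252.8782958984375), (130.064697265625, 349.7783508300781), 86.72150421142578)
scene tray_green 0.59 [145.0, 221.4, 158.0, 82.5] 0.036 ((758.669189453125, 4.675361633300781), (127.1717758178711, 349.8661193847656), 89.46937561035156)
```

Blue_short, orange_long, blue_long, orange_short and green stand in that order from left to right on the shelf (y 0.248, 0.142, 0.042, -0.064, -0.18). Their top heights match the slug lengths. I'll look at the left end with the wrist camera.

Candidates for an orange slug: (337,215) top at 0.086, which is orange_short; (273,203) top at 0.10, which is orange_long; (333,252) yellow on the bench with its top at 0.07, to be left alone.

```bash
cat >> h.py <<'E'
def go(x,y,z,yaw=-np.pi/2,s=None):
    "delta in move units"
    s=s or arm.get_state();T=pose(s);d=T[:3,:3].T@(np.array([x,y,z])-T[:3,3])/.025
    dy=(yaw-s['ee_rot'][2]+np.pi)%(2*np.pi)-np.pi
    print('row',np.round(d,2),np.round(-np.degrees(dy)/5,2),'t',round(s['t'],2));return d
E
python3 -c "
from h import *
go(.52,.22,.27)"
```

```text
row [14.87 10.   -2.69] 12.82 t 1.1
```

```bash
python3 -m crank '[[[1.8,1.2,-0.6,1.6],[3.6,2.5,-1.2,3.2],[5.5,3.7,-1.8,4.8],[7.4,5,-2.4,6.4],[9.3,6.2,-2.7,8.1],[11.1,7.5,-2.7,9.7],[13,8.7,-2.7,11.3],[14.87,10,-2.7,12.82],[14.87,10,-2.7,12.82],[14.87,10,-2.7,12.82]]]' 0.2 25
python3 - <<'E'
from h import *
s=arm.get_state();p,d=arm.grab_frame('wrist');cv2.imwrite('pics/w1.png',p[:,:,::-1])
print(s['eef_pos'],s['ee_rot'],s['width'])
E
```

```text
t: 2.35
eef_pos: [0.5201, 0.2198, 0.2703]
ee_rot: [-3.142, 0.0, -1.571]
force: [-0.5, 0.6, 0.4]
width: 0.0699
gripper_force: 0.0
[0.52007718 0.21982601 0.2702932 ] [-3.14157777e+00  2.36406094e-04 -1.57093898e+00] 0.06994465202222573
```

View pics/w1.png

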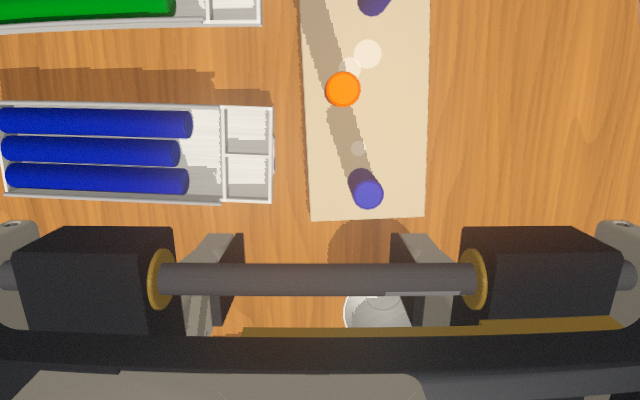

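The wrist view shows blue_short's top at (368,190) and orange_long's at (342,89). The blue tray's front cells are at about (247,130) and (245,178), with its front wall at column 271. I'll measure all three from depth.

```bash
cat >> h.py <<'E'
def slug(W,x,y,ztop):
    m=(np.hypot(W[...,0]-x,W[...,1]-y)<.035)&(abs(W[...,2]-ztop)<.008)
    Q=W[m];c,r=cv2.minEnclosingCircle((Q[:,:2]*1000).astype('f'));print('slug',np.round(c,1),'r',round(r,1),'z',np.round(np.median(Q[:,2]),4),len(Q))
def tray(W,x,y,yaw):
    c,s=np.cos(yaw),np.sin(yaw);X=(W[...,0]-x)*c+(W[...,1]-y)*s;Y=-(W[...,0]-x)*s+(W[...,1]-y)*c
    m=(abs(X)<.045)&(abs(Y)<.075);w=m&(W[...,2]>.012)&(W[...,2]<.024)
    A=X[w];B=Y[w]
    f=lambda v,sel: np.round(np.percentile(v[sel],[2,50,98])*1000,1) if sel.sum() else None
    print('front wall X (want -31..-27)',f(A,(A<-.015)&(abs(abs(B)-.029)<.015)),'rear X (27..31)',f(A,(A>.015)&(A<.042)&(abs(abs(B)-.029)<.015)))
    print('mid Y(-2..2)',f(B,(abs(A)<.018)&(abs(B)<.015)),'left(56..60)',f(B,(abs(A)<.018)&(B>.045)),'right',f(B,(abs(A)<.018)&(B<-.045)))
E
python3 - <<'E'
from h import *
s=arm.get_state();p,d=arm.grab_frame('wrist');W=cloud('wrist',d,s)
slug(W,.466,.248,.085);slug(W,.498,.142,.1);tray(W,.606,.216,-.043);tray(W,.6145,.004,-.006)
for u in[(271,107),(270,203),(247,154)]:print(onplane('wrist',np.array(u),.018,s))
E
```

```text
slug [465.3 248.8] r 17.0 z 0.0855 780
slug [495.2 139.9] r 16.9 z 0.1004 973
front wall X (want -31..-27) [-31.8 -28.2 -25.6] rear X (27..31) [27.4 29.1 31.9]
mid Y(-2..2) [-1.2  0.6  2.9] left(56..60) [56.8 58.4 61.1] right [-59.5 -57.6 -55.7]
front wall X (want -31..-27) [-30.6 -28.5 -26.9] rear X (27..31) [28.  29.4 32.3]
mid Y(-2..2) None left(56..60) [56.2 58.7 60.7] right None
[0.57459877 0.15914652 0.018     ]
[0.5795559  0.27866889 0.018     ]
[0.605992   0.21566829 0.018     ]
```

```bash
python3 -m crank '[[[-0.6,1.1,0.5,0],[-1.16,2.19,1.5,0],[-1.16,2.19,3,0],[-1.16,2.19,5,0],[-1.16,2.19,7,0],[-1.16,2.19,8.3,0],[-1.16,2.19,8.97,0],[-1.16,2.19,8.97,0],[-1.16,2.19,8.97,0]]]'
python3 -m crank '[[[0,0,0,0],[0,0,0,0],[0,0,0,0],[0,0,0,0],[0,0,0,0]]]' 1 25
python3 -c "
from h import *
go(.6075,.2457,.16)"
```

```text
t: 3.58
eef_pos: [0.4654, 0.2501, 0.0468]
ee_rot: [-3.141, 0.001, -1.569]
force: [-0.1, 0.3, 0.2]
width: 0.0697
gripper_force: 0.0
t: 4.2
eef_pos: [0.4653, 0.249, 0.0462]
ee_rot: [-3.142, 0.0, -1.571]
force: [-0.7, 0.9, 2.4]
width: 0.0334
gripper_force: 25.0
row [ 0.13 -5.69 -4.55] 0.0 t 4.2
```

```bash
python3 -m crank '[[[0,0,-1,0],[0,0,-2.5,0],[0,-1,-3.6,0],[0.13,-2.5,-3.6,0],[0.13,-4,-3.6,0],[0.13,-5.2,-3.4,0],[0.13,-5.69,-2.6,0],[0.13,-5.69,-1.6,0],[0.13,-5.69,-0.6,0],[0.13,-5.69,0,0],[0.13,-5.69,0.3,0],[0.13,-5.69,0.44,0]]]'
python3 -m crank '[[[0,0,0,0],[0,0,0,0]]]'
python3 -c "
from h import *
go(.6075,.2457,.0345)"
```

```text
t: 5.7
eef_pos: [0.6075, 0.246, 0.0349]
ee_rot: [-3.141, -0.0, -1.57]
force: [-0.3, 0.2, -1.4]
width: 0.0334
gripper_force: 25.0
t: 5.95
eef_pos: [0.6079, 0.2461, 0.0358]
ee_rot: [-3.141, 0.001, -1.57]
force: [-0.2, 0.1, -1.3]
width: 0.0333
gripper_force: 25.0
row [0.02 0.02 0.05] 0.0 t 5.95
```

```bash
python3 -m crank '[[[0,0,0.05,0],[0,0,0.05,0]]]'
python3 -m crank '[[[0,0,0.0,0],[0,0,0.0,0],[0,0,0,0],[0,0,-0.5,0],[0,0,-2,0],[0,0,-4,0],[1.5,1,-6,0],[3.5,2,-8,0],[5.5,3.2,-9.3,0],[7.5,3.5,-9.4,0],[7.5,3.5,-9.4,0],[7.5,3.5,-9.4,0]]]' 0.35
python3 - <<'E'
from h import *
s=arm.get_state();p,d=arm.grab_frame('wrist');cv2.imwrite('pics/w2.png',p[:,:,::-1]);W=cloud('wrist',d,s);print(s['eef_pos'])
slug(W,.461,.042,.1);slug(W,.459,-.064,.085);tray(W,.615,.0045,-.006)
E
```

```text
t: 6.2
eef_pos: [0.6078, 0.246, 0.0342]
ee_rot: [-3.141, 0.0, -1.57]
force: [-0.1, 0.6, 0.7]
width: 0.033
gripper_force: 25.0
t: 7.7
eef_pos: [0.5201, 0.0579, 0.2698]
ee_rot: [-3.14, 0.001, -1.572]
force: [0.4, -0.2, -0.5]
width: 0.0572
gripper_force: 0.0
[0.52008298 0.05788536 0.26977131]
slug [458.1  39.7] r 17.1 z 0.1005 914
slug [460.8 -66. ] r 17.1 z 0.0854 988
front wall X (want -31..-27) [-33.5 -29.5 -26.6] rear X (27..31) [26.6 28.4 31.5]
mid Y(-2..2) [-2.3 -1.   1.3] left(56..60) [55.5 57.2 59.9] right [-60.5 -58.3 -56.1]
```

View pics/w2.png

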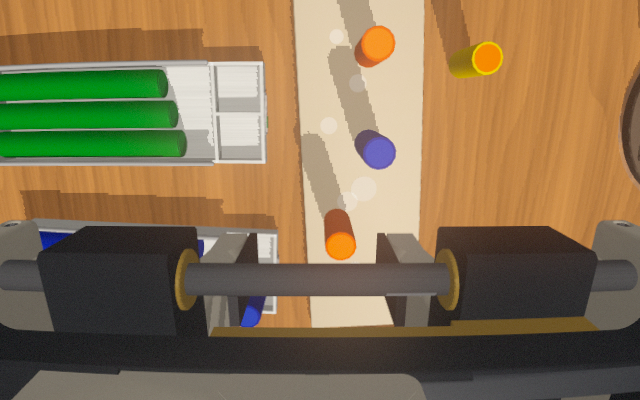

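```bash
python3 -m crank '[[[1.5,0,0,0],[3.5,0,0,0],[5.5,0,0,0],[7,-0.5,0,0],[7.6,-0.5,0,0],[7.6,-0.5,0,0],[7.6,-0.5,0,0]]]'
python3 - <<'E'
from h import *
s=arm.get_state();p,d=arm.grab_frame('wrist');cv2.imwrite('pics/w3.png',p[:,:,::-1]);W=cloud('wrist',d,s);print(s['eef_pos'])
slug(W,.455,-.18,.093);tray(W,.639,-.246,-.066)
p,d=arm.grab_frame('top');W=cloud('top',d);slug(W,.6075,.2457,.073)
E
```

```text
t: 8.62
eef_pos: [0.5327, -0.1307, 0.2684]
ee_rot: [3.141, 0.0, -1.57]
force: [0.2, 0.6, 0.0]
width: 0.0569
gripper_force: 0.0
[ 0.53268055 -0.13067564  0.26840948]
slug [ 455.  -180.4] r 16.9 z 0.0934 909
front wall X (want -31..-27) [-32.4 -29.3 -25.9] rear X (27..31) [26.8 28.5 31.7]
mid Y(-2..2) [-2.8 -0.6  1.3] left(56..60) [54.4 56.8 59.3] right [-61.1 -58.4 -56.5]
slug [606.6 242.8] r 17.1 z 0.0723 81
```

Wrist view 2 confirms blue_long at (378,150), orange_short at (377,44) and the yellow one off the shelf at (487,58). Green comes next.

```bash
python3 -m crank '[[[1,1.5,0.3,0],[1.98,3.1,1.3,0],[1.98,3.1,3,0],[1.98,3.1,5,0],[1.98,3.1,7,0],[1.98,3.1,8.1,0],[1.98,3.1,8.7,0],[1.98,3.1,8.7,0],[1.98,3.1,8.7,0]]]' 0.2
python3 -m crank '[[[0,0,0,0],[0,0,0,0],[0,0,0,0],[0,0,0,0],[0,0,0,0]]]' 1 25
python3 -c "
from h import *
go(.6145,-.0254,.04)"
```

```text
t: 9.85
eef_pos: [0.4558, -0.1809, 0.0521]
ee_rot: [-3.14, -0.0, -1.57]
force: [-0.1, 1.1, 0.5]
width: 0.0698
gripper_force: 0.0
t: 10.48
eef_pos: [0.4551, -0.1813, 0.0513]
ee_rot: [3.142, -0.0, -1.571]
force: [-0.3, 0.1, 2.4]
width: 0.0333
gripper_force: 25.0
row [-6.23 -6.38  0.45] 0.0 t 10.47
```

```bash
python3 -m crank '[[[0,0,-1,0],[0,0,-2.7,0],[-0.6,-1,-4,0],[-1.8,-2.4,-4.2,0],[-3.1,-3.7,-4.2,0],[-4.4,-4.9,-4,0],[-5.6,-6,-3.8,0],[-6.23,-6.38,-2.8,0],[-6.23,-6.38,-1.5,0],[-6.23,-6.38,-0.5,0],[-6.23,-6.38,0.15,0],[-6.23,-6.38,0.4,0]]]'
python3 -m crank '[[[0,0,0.04,0],[0,0,0.07,0],[0,0,0.08,0],[0,0,0.08,0]]]'
```

```text
t: 11.98
eef_pos: [0.614, -0.0256, 0.0402]
ee_rot: [3.14, -0.0, -1.571]
force: [0.2, -0.3, -1.2]
width: 0.0335
gripper_force: 25.0
t: 12.48
eef_pos: [0.6148, -0.0254, 0.0398]
ee_rot: [-3.141, 0.0, -1.571]
force: [-1.0, -0.3, -1.4]
width: 0.0331
gripper_force: 25.0
```

```bash
python3 -m crank '[[[0,0,0.0,0],[0,0,0.0,0],[0,0,0,0],[0,0,-0.5,0],[0,0,-2,0],[0,0,-3.8,0],[0,1,-4.8,0],[-0.6,2.6,-5,0],[-1.5,4.2,-5,0],[-2.4,5.8,-5,0],[-2.6,6.26,-5,0],[-2.6,6.26,-4.6,0]]]' 0.3
python3 -c "
from h import *
go(.4581,.0397,.056)"
```

```text
t: 13.98
eef_pos: [0.4588, 0.0402, 0.1557]
ee_rot: [-3.138, 0.002, -1.569]
force: [0.0, 0.6, -0.2]
width: 0.0611
gripper_force: 0.0
row [0.03 0.04 3.99] 0.02 t 13.97
```

```bash
python3 -m crank '[[[0.02,0.03,1,0],[0.02,0.03,2.4,0],[0.02,0.03,3.5,0],[0.02,0.03,3.98,0],[0.02,0.03,3.98,0],[0.02,0.03,3.98,0]]]' 0.2
python3 -m crank '[[[0,0,0,0],[0,0,0,0],[0,0,0,0],[0,0,0,0],[0,0,0,0]]]' 1 25
python3 -c "
from h import *
go(.605,.1877,.045)"
```

```text
t: 14.72
eef_pos: [0.4582, 0.0392, 0.0555]
ee_rot: [-3.14, 0.0, -1.57]
force: [-0.2, 1.0, 0.9]
width: 0.0701
gripper_force: 0.0
t: 15.35
eef_pos: [0.4574, 0.0391, 0.0549]
ee_rot: [-3.141, 0.0, -1.57]
force: [-0.5, 0.1, 1.9]
width: 0.0329
gripper_force: 25.0
row [-5.94 -5.9   0.4 ] 0.0 t 15.35
```

```bash
python3 -m crank '[[[0,0,-1,0],[0,0,-2.7,0],[-0.2,-1.2,-4.2,0],[-0.8,-2.9,-4.6,0],[-1.9,-4.3,-4.6,0],[-3.2,-5.5,-4.5,0],[-4.7,-5.9,-4.3,0],[-5.9,-5.9,-3,0],[-5.94,-5.9,-1.6,0],[-5.94,-5.9,-0.5,0],[-5.94,-5.9,0.15,0],[-5.94,-5.9,0.4,0]]]'
python3 -m crank '[[[0,0,0.03,0],[0,0,0.06,0],[0,0,0.07,0],[0,0,0.07,0]]]'
python3 -c "
from h import *
go(.605,.1877,.0429)"
```

```text
t: 16.85
eef_pos: [0.6044, 0.1872, 0.0438]
ee_rot: [3.14, -0.001, -1.571]
force: [0.5, 0.1, -1.5]
width: 0.0333
gripper_force: 25.0
t: 17.35
eef_pos: [0.605, 0.1877, 0.0436]
ee_rot: [-3.141, 0.001, -1.571]
force: [-0.1, 0.3, -2.1]
width: 0.0335
gripper_force: 25.0
row [-0.    0.    0.03] 0.0 t 17.35
```

```bash
python3 -m crank '[[[0,0,0.0,0],[0,0,0.0,0],[0,0,0,0],[0,0,-0.5,0],[0,0,-2,0],[0,0,-3.8,0],[0.3,1,-4.8,0],[0.9,2.6,-5,0],[1.6,3.8,-5,0],[1.91,4.39,-5,0],[1.91,4.39,-5,0],[1.91,4.39,-4.6,0]]]' 0.3
python3 -c "
from h import *
go(.4952,.1399,.056)"
```

```text
t: 18.85
eef_pos: [0.4965, 0.1406, 0.1586]
ee_rot: [-3.139, 0.001, -1.57]
force: [-0.1, -0.5, 0.6]
width: 0.0609
gripper_force: 0.0
row [0.03 0.06 4.1 ] 0.01 t 18.85
```

```bash
python3 -m crank '[[[0.02,0.03,1,0],[0.02,0.03,2.4,0],[0.02,0.03,3.5,0],[0.02,0.03,4.05,0],[0.02,0.03,4.05,0],[0.02,0.03,4.05,0]]]' 0.2
python3 -m crank '[[[0,0,0,0],[0,0,0,0],[0,0,0,0],[0,0,0,0],[0,0,0,0]]]' 1 25
python3 -c "
from h import *
go(.6366,-.2759,.045)"
```

```text
t: 19.6
eef_pos: [0.4951, 0.1397, 0.0574]
ee_rot: [-3.141, 0.0, -1.57]
force: [0.1, -1.5, -0.3]
width: 0.0699
gripper_force: 0.0
t: 20.23
eef_pos: [0.4945, 0.1394, 0.0569]
ee_rot: [-3.141, 0.0, -1.57]
force: [0.5, -0.5, 0.5]
width: 0.0332
gripper_force: 25.0
row [16.61 -5.68  0.48] 0.0 t 20.23
```

```bash
python3 -m crank '[[[0,0,-1,0],[0,0,-2.7,0],[0.4,-0.6,-4.2,0],[1.6,-1.4,-5,0],[3.3,-2.2,-5,0],[5.2,-3,-5,0],[7.1,-3.8,-5,0],[9,-4.6,-5,0],[10.9,-5.2,-5,0],[12.8,-5.6,-5,0],[14.5,-5.68,-5,0],[15.6,-5.68,-5,0]]]'
python3 -c "
from h import *
go(.6366,-.2759,.0459)"
```

```text
t: 21.72
eef_pos: [0.6357, -0.2526, 0.1804]
ee_rot: [3.139, 0.001, -1.572]
force: [0.9, 0.5, -2.0]
width: 0.033
gripper_force: 25.0
row [ 0.94 -0.05  5.38] -0.02 t 21.73
```

```bash
python3 -m crank '[[[0.6,0,0.5,0],[1,0,1.5,0],[1,0,3,0],[1,0,4.2,0],[1,0,4.9,0],[1,0,5.25,0],[1,0,5.38,0],[1,0,5.38,0],[1,0,5.38,0]]]'
python3 -c "
from h import *
go(.6366,-.2759,.0449)"
```

```text
t: 22.85
eef_pos: [0.637, -0.2758, 0.0484]
ee_rot: [-3.14, -0.0, -1.57]
force: [0.2, -0.0, -2.4]
width: 0.0332
gripper_force: 25.0
row [0.   0.02 0.14] 0.0 t 22.85
```

```bash
python3 -m crank '[[[0,0,0.05,0],[0,0,0.1,0],[0,0,0.1,0],[0,0,0.1,0]]]'
```

```text
t: 23.35
eef_pos: [0.6366, -0.2758, 0.045]
ee_rot: [-3.141, -0.0, -1.57]
force: [-0.2, -0.5, -0.9]
width: 0.0336
gripper_force: 25.0
```

```bash
python3 -m crank '[[[0,0,0.0,0],[0,0,0.0,0],[0,0,0,0],[0,0,-0.5,0],[0,0,-2,0],[-0.5,0.8,-3.8,0],[-1.8,2.2,-4.8,0],[-3.5,3.7,-5,0],[-5.2,5.2,-5,0],[-6.9,6.5,-5,0],[-8.1,7.03,-5,0],[-8.39,7.03,-4.6,0]]]' 0.3
python3 -c "
from h import *
s=arm.get_state()
go(.4608,-.066,.046,s=s)
p,d=arm.grab_frame('top');W=cloud('top',d)
slug(W,.6366,-.2759,.088)
slug(W,.605,.1877,.088);slug(W,.6145,-.0254,.081)
"
```

```text
t: 24.85
eef_pos: [0.4608, -0.0646, 0.1618]
ee_rot: [-3.137, 0.001, -1.568]
force: [-0.1, 0.7, 0.1]
width: 0.0613
gripper_force: 0.0
row [0.06 0.02 4.63] 0.03 t 24.85
slug [ 635.7 -277.1] r 17.7 z 0.0869 84
slug [615.2 190.4] r 8.8 z 0.0862 11
slug [0. 0.] r 0.0 z nan 0
  return _methods._mean(a, axis=axis, dtype=dtype,
  ret = ret.dtype.type(ret / rcount)
```

```bash
python3 -m crank '[[[0,0,1,0],[0,0,2.6,0],[0,0,3.9,0],[0,0,4.6,0],[0,0,4.6,0],[0,0,4.6,0]]]' 0.2
python3 -m crank '[[[0,0,0,0],[0,0,0,0],[0,0,0,0],[0,0,0,0],[0,0,0,0]]]' 1 25
python3 -c "
from h import *
go(.6404,-.2181,.036)"
```

```text
t: 25.65
eef_pos: [0.4613, -0.0663, 0.0454]
ee_rot: [-3.141, -0.0, -1.571]
force: [0.7, 0.3, 1.3]
width: 0.0696
gripper_force: 0.0
t: 26.28
eef_pos: [0.4607, -0.066, 0.0449]
ee_rot: [-3.141, -0.0, -1.57]
force: [0.9, -0.1, 1.6]
width: 0.0332
gripper_force: 25.0
row [ 6.09 -7.19  0.36] 0.0 t 26.27
```

```bash
python3 -m crank '[[[0,0,-1,0],[0,0,-2.7,0],[0.5,-1,-4,0],[1.7,-2.6,-4.4,0],[3,-4.2,-4.4,0],[4.3,-5.6,-4.4,0],[5.5,-6.8,-4,0],[6.09,-7.19,-2.8,0],[6.09,-7.19,-1.5,0],[6.09,-7.19,-0.5,0],[6.09,-7.19,0.15,0],[6.09,-7.19,0.4,0]]]'
python3 -m crank '[[[0,0,0.03,0],[0,0,0.06,0],[0,0,0.06,0],[0,0,0.06,0]]]'
```

```text
t: 27.78
eef_pos: [0.6398, -0.2181, 0.0337]
ee_rot: [3.14, 0.0, -1.57]
force: [-0.3, -0.7, -1.6]
width: 0.0336
gripper_force: 25.0
t: 28.28
eef_pos: [0.6406, -0.2182, 0.0339]
ee_rot: [-3.141, -0.0, -1.57]
force: [0.4, -0.5, -1.9]
width: 0.0332
gripper_force: 25.0
```

Release, then back off clear of the trays to check.

```bash
python3 -m crank '[[[0,0,0.0,0],[0,0,0.0,0],[0,0,0,0],[0,0,-0.5,0],[0,0,-2,0],[0,0,-3.8,0],[0,1,-5.5,0],[0,2.5,-7,0],[0,4.5,-8.5,0],[0.5,6,-9,0],[0.5,6,-9,0],[0.5,6,-9,0]]]' 0.3
python3 - <<'E'
from h import *
p,d=arm.grab_frame('top');W=cloud('top',d)
b=p[140:240,180:440];cv2.imwrite('pics/end.png',cv2.resize(b,(780,300))[:,:,::-1])
slug(W,.605,.1877,.088);slug(W,.6145,-.0254,.081);slug(W,.6075,.2457,.073);slug(W,.6366,-.2759,.088);slug(W,.6404,-.218,.073)
E
```

```text
t: 29.78
eef_pos: [0.4905, -0.2308, 0.2591]
ee_rot: [-3.14, -0.0, -1.571]
force: [0.1, -0.6, -0.5]
width: 0.0613
gripper_force: 0.0
slug [602.4 187.2] r 16.4 z 0.087 74
slug [0. 0.] r 0.0 z nan 0
slug [606.2 241.7] r 17.2 z 0.0722 81
slug [0. 0.] r 0.0 z nan 0
slug [ 638.6 -219. ] r 17.3 z 0.0731 76
  return _methods._mean(a, axis=axis, dtype=dtype,
  ret = ret.dtype.type(ret / rcount)
```

View pics/end.png

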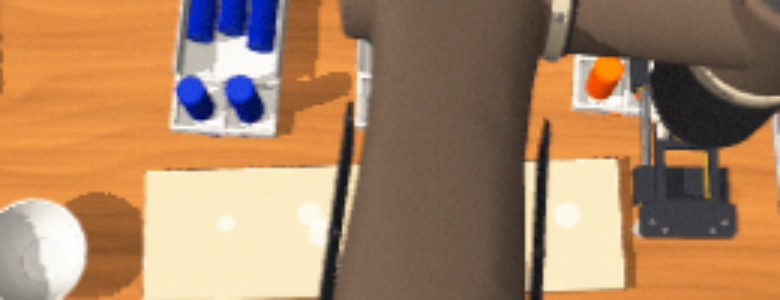

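The top crop shows both blue slugs upright in their cells at (195,97) and (243,99), and orange_short at (600,77). The arm hides the green slug and orange_long, so I'll check those with the scene camera.

```bash
python3 - <<'E' 2>/dev/null
from h import *
p,d=arm.grab_frame('scene');W=cloud('scene',d);cv2.imwrite('pics/end2.png',p[:,:,::-1])
slug(W,.6145,-.0254,.081);slug(W,.6366,-.2759,.088)
E
```

```text
slug [616.4 -21.5] r 18.5 z 0.0797 105
slug [ 642.6 -273.3] r 20.4 z 0.086 76
```

View pics/end2.png

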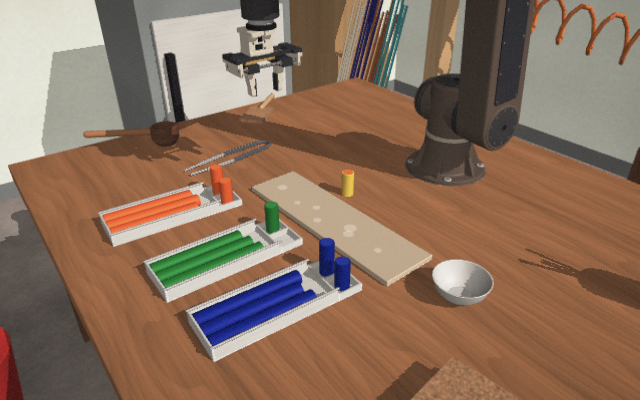

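All five slugs stand upright in cells of their own colour: orange (216,178) and (226,190), green (272,217), blue (327,256) and (342,273). The bowl, jacks and yellow look-alike have not moved.

```bash
python3 -c "
from station import arm
print(arm.job_done())"
```

```text
the job is handed in; nothing more can be done
None
```

All five slugs were set down upright in the front cells of their own colour's trays, the bowl, jacks and yellow look-alike were left alone, and the job was handed in at about 30 s; no verdict came back.

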